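# Tip the brass nut out of the parts carousel

### The job

A tap needs its brass hexagon nut from the parts carousel in the under-sink drawer. Turn the wheel by its knob until the nut's compartment faces the spout, then tip the carousel by its handle so that the nut slides out into the white tub, and let it swing back level. Do not pick the nut out with the fingers, and leave the elbow and the tee in the carousel.

Things in the scene. Friction and masses are not known exactly. Their poses are not given: they have to be found in the camera images.
- wheel (a joint): Turn (rad) of the carousel's white wheel (radius 88 mm, floor 145 mm above the table, five 72 degree compartments, dividers 30 mm high) about its upright axis; counterclockwise from above is positive, stops at -2 and 2. It stays where left (0.06 N m friction). At 0 one compartment is centred on the spout. A clear 30 mm wall round it opens only at the spout.
- cradle (a joint): Tip angle (rad) of the whole carousel: 0 level, positive lowers the spout, stop 0.9. The tipping axis is level, square to the spout, crossing the wheel's axis at its floor, 145 mm up, between side posts at 115 mm. A spring holds it level (0.2 N m; 0.55 at 0.9) and swings it back in about a second when let go. Parts in the facing compartment slide out by 0.8.
- knob_grip (a point): Grip point of the grey knob bar on top of the wheel, on its axis, 72 mm above the wheel floor. The bar, 48 mm long, 16 mm wide and 40 mm high (50 to 90 mm above the wheel floor), lies along this point's x axis, turns with the wheel and points at the spout when the wheel reads 0. Hub below it 40 mm across.
- bail_bar (a point): Middle of the level steel crossbar of the U-shaped tipping handle at the back of the carousel, opposite the spout: 12 mm thick, 100 mm between its legs, along this point's y axis (x points to the spout). When level it is 112 mm behind and 85 mm above the tipping axis. Pushed or pulled towards the spout it swings in an arc about that axis, rising as it goes forward.
- spout (a point): Middle of the outer end of the spout floor, 130 mm from the wheel axis when level, at wheel floor height. Its x axis points outward along the spout, y to the left when looking outward. The spout is a white chute 92 mm wide with side walls 24 mm high.
- nut: The wanted part: flat brass hexagon nut, 34 mm across flats, 12 mm thick, with a large 20 mm hole, 35 g; origin at the centre of its underside. It lies in one of the two compartments next to the one facing the spout, about 60 mm from the wheel axis.
- elbow: L-shaped brass pipe elbow lying flat, legs 34 mm long, 16 mm high, 50 g; origin at the underside near its middle. It lies in the other neighbouring compartment and stays in the carousel.
- tee: T-shaped brass pipe tee lying flat, 38 mm by 36 mm, 16 mm high, 60 g; origin at the underside near its middle. It starts in the compartment nearest the spout and stays in the carousel.
- tub: Loose open white plastic tub standing on the surface below the spout, 160 mm along the spout direction (its x axis), 150 mm across, 45 mm high, walls and floor 4 mm, 350 g; origin at the centre of its underside.
There are look-alikes about, which are no part of the job. What is shaped like the tee but blue or red is not meant.

How it is judged (in metres and radians):
On the way, in this order (a step that is already met when the one before it is completed fails the run):
1. the wheel is turned so that the nut's compartment faces the spout, the carousel still level (y of nut in the frame of spout between -0.03 and 0.03 m and x of nut in the frame of spout between -0.11 and -0.03 m and value of joint cradle below 0.15 rad), for 0.2 s.
2. the carousel is tipped and the nut slides off the end of the spout (value of joint cradle above 0.2 rad and x of nut in the frame of spout above 0 m).
At the end, for the whole second after the job is handed in: The nut lies at rest inside the upright tub (tub tilted less than 10 degrees), the carousel is level again to within 0.15 rad, and the elbow and the tee are still inside the wheel (within 125 mm of the knob's grip point and above 120 mm) (x of nut in the frame of tub between -0.078 and 0.078 m and y of nut in the frame of tub between -0.073 and 0.073 m and z of nut in the frame of tub between 0 and 0.04 m and angle between tub's own z axis and vertical below 0.17 rad and linear speed of nut below 0.03 m/s and value of joint cradle below 0.15 rad and distance between each of elbow, tee and knob_grip below 0.125 m and height (world z) of each of elbow, tee above 0.12 m); the robot touches nothing.
It fails at once if the fingers touch the nut (contact force between the fingers and nut above 1 N).
It also fails if it takes over 58 s, if anything falls off the work surface, if the arm or the gripper's body presses on something with over 40 N, if the wrist force passes 120 N, or if a joint passes its speed limit or range.

### The arm

A 7-joint arm with a two-finger parallel gripper is mounted at the origin on the work surface. World frame = base frame: x ahead of the robot, y to its left, z up, the work surface at z = 0. Lengths are in m, angles in degrees, forces in N, time in s.
With the tool pointing down it reaches from about 0.4 to 0.925 m from the base axis. Payload 4.1 kg.
Tool frame: the origin (TCP) lies on the centre line of the jaws, within the pads' length; the fingertips stand 11 mm ahead of it and the grasp point (between the pads) lies 8 mm behind it; y points along the fingers, x is the direction in which the jaws open and shut, and the axes are right-handed (so a half turn about y gives the same grasp; the last joint's range is limited). The gripper opens to 85 mm and grips with 20 to 120 N. Pads are 22 mm wide; open, the fingers measure 114 mm over their backs; the gripper's body (76 mm by 85 mm) begins 54 mm behind the grasp point. The pads swing forward as they close: fully open they stand 13 mm farther back than shut.
Start: joints at [65.604, 22.827, 2.584, 88.041, -1.071, 69.15, -2.905], TCP at [0.209, -0.616, 0.242] pointing down, gripper open.
Joint ranges: [-161.44, 161.44], [-28.35, 127.94], [-78.24, 83.42], [0, 140.83], [-78.03, 258.03], [13.02, 114.36], [-168.23, 168.23]. Speed limits (degrees/s): [147.25, 147.25, 180, 180, 180, 180, 180].

### API

Orientations are given as [roll, pitch, yaw] about the fixed x, y, z axes, in that order (R = Rz(yaw) Ry(pitch) Rx(roll)).
In Python, from station import ctrl gives the robot as it stands.
- The arm moves only by the tool play_rows, never from a script. Its arguments are lists of equal length, an entry for each row: "hand": the closure in counts, from 0 (fully open) to 255 (shut); "xyz": the shift along the tool's x, y, z in units of 50 mm (1.0 is 50 mm), a list of three; "turn": the turn, a rotation vector about the tool's x, y, z in units of 8 degrees (1.0 is 8 degrees), a list of three. A call has 1 to 8 rows; each row shifts and turns the commanded pose from where the row before left it, along the tool's axes as they then stand; what a row does not reach is not made up. A row lasts 1/10 s, in which the tool goes at most 50 mm and 8.59 degrees, less where a joint would pass 70% of its speed; a pose out of reach is approached as far as the arm can. A call is refused whole if a number of a shift passes 1 or a number of a turn 1, either way. A call with a gripper value outside its range is refused whole. The fingers move at their own pace and stop on an object; "grip_force" is the grip in N (left out, the last holds). Time passes only in rows, so rows that do not move let the fingers close. It gives the time, the measured TCP pose, the force and the opening at its end, in the units of the state.
- ctrl.state(): the state, without advancing time (a new reading comes with each control period).
- ctrl.snapshot(name): name is "scene" or "top" or "wrist"; returns a dict with "frame" (480x640x3 uint8, red, green, blue), "fx", "fy", "cx", "cy" (pixels), "rvec" (rotation vector, rad) and "tvec" (3), from world to camera coordinates, as OpenCV has them. Camera axes: x right, y down, z forward; pixel columns grow to the right and rows downward; lengths in m; the calibration is good to about 2 mm. A picture is of the moment at which its call begins. There is no depth.
- ctrl.finish_job(): hands the job in, once; it reports no verdict.
The state is a dict: "time_s": time; "qpos": joint angles; "joint_vel": joint speeds; "effort": joint torques, N m; "eef_pos": TCP position; "orientation": TCP orientation; "contact_force": force on the tool from outside, world axes, zero at the start; "ft_torque": the same for the moment, N m; "finger_gap": opening from 0.0 (shut) to 1.0 (fully open).
Only numpy, scipy, OpenCV 4.12 (cv2) and the standard library are available. Lean on these libraries where they do the work, as an engineer would, in place of code of your own. Each camera call takes 0.05 s, during which the arm holds its last target.

## Working session

There is one attempt and no reset: what is moved stays moved. The work goes in short steps, Python scripts to look and compute and a tool call to move; the robot and the scene stay as the last step left them, time stands still between calls to the robot, and variables do not carry over. Pictures are saved under pics/ and viewed, and the job is handed in when it is done.

Besides the shell and the picture viewer there is one more tool, called after "Call:" in YAML: its name, and indented under it one key for each argument. play_rows: Moves the arm, as the interface text tells. Its arguments: {"type":"object","properties":{"hand":{"type":"array"},"xyz":{"type":"array"},"turn":{"type":"array"},"grip_force":{"type":"number"}},"required":["hand","xyz","turn"]}

```bash
ls; mkdir -p pics
cat > h.py <<'E'
import numpy as np, cv2
from station import ctrl
from scipy.spatial.transform import Rotation as R
def snap(n,f):
    s=ctrl.snapshot(n); cv2.imwrite('pics/'+f,cv2.cvtColor(s['frame'],cv2.COLOR_RGB2BGR)); np.save('pics/'+f+'.npy',s,allow_pickle=True); return s
def ray(s,u,v,z):
    M=R.from_rotvec(np.ravel(s['rvec'])).as_matrix(); t=np.ravel(s['tvec']); c=-M.T@t
    d=M.T@np.array([(u-s['cx'])/s['fx'],(v-s['cy'])/s['fy'],1.]); k=(z-c[2])/d[2]; return c+k*d
def proj(s,p):
    M=R.from_rotvec(np.ravel(s['rvec'])).as_matrix(); q=M@np.array(p)+np.ravel(s['tvec']); return q[0]/q[2]*s['fx']+s['cx'],q[1]/q[2]*s['fy']+s['cy']
E
python3 - <<'E'
from h import *
print(ctrl.state())
for n in ['scene','top','wrist']:
    s=snap(n,n+'0.png'); print(n,s['fx'],s['cx'],s['cy'],s['rvec'],s['tvec'])
E
```

```text
pics
{'time_s': 0.0, 'qpos': array([65.60523555, 22.87195367,  2.57993838, 88.11404267, -1.07167298,
       69.1503086 , -2.90541212]), 'joint_vel': array([ 0.02723164, -0.15813206, -0.06778267, -0.12550495,  0.02998513,
        0.05156017, -0.0622955 ]), 'effort': array([-9.56683402e-05, -4.75117099e+01,  1.36494722e+00, -2.54217482e+01,
        1.15907026e-02,  9.43750347e-03, -3.66585226e-06]), 'eef_pos': array([ 0.20846899, -0.61501448,  0.24126397]), 'orientation': array([-90.00740573,   0.11191247, -71.27141788]), 'contact_force': array([ 0.43881529, -0.25918846, -0.54352624]), 'ft_torque': array([-0.01147061,  0.01364143,  0.02529411]), 'finger_gap': 1.0013947791213176}
scene 526.5647882452305 326.0935744889705 241.47119213730892 [ 1.39351989  2.27851774 -0.79543296] [ 0.1857799  -0.32634126  1.3769822 ]
top 474.80334944157585 330.03371542814205 236.07887590099867 [ 2.13401524 -2.12195038  0.21646623] [0.07680461 0.6109446  0.68892549]
wrist 410.65039040112345 321.8755038984942 237.24719254158822 [-2.34268103  1.67703097  0.26262956] [-0.64911812 -0.04000319  0.38030759]
```

```bash
sleep 1
```

```text
(no output)
```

View pics/scene0.png

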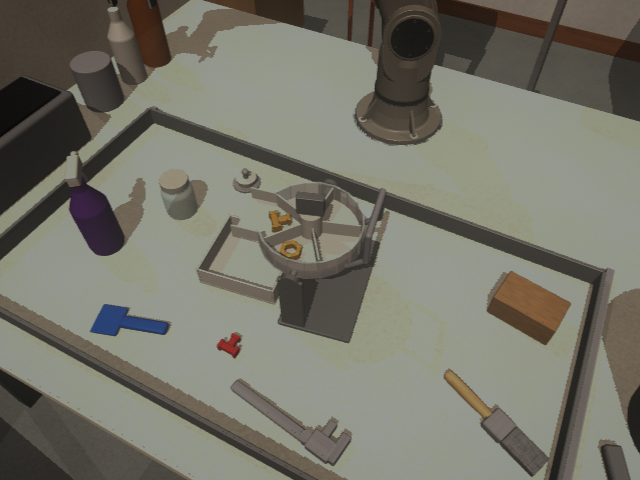

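View pics/top0.png

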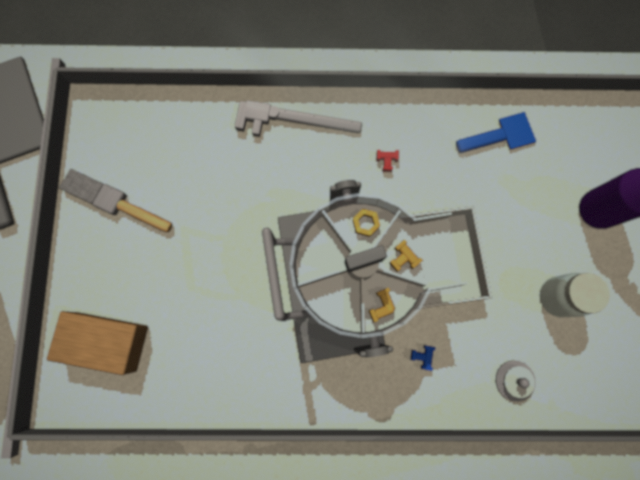

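View pics/wrist0.png

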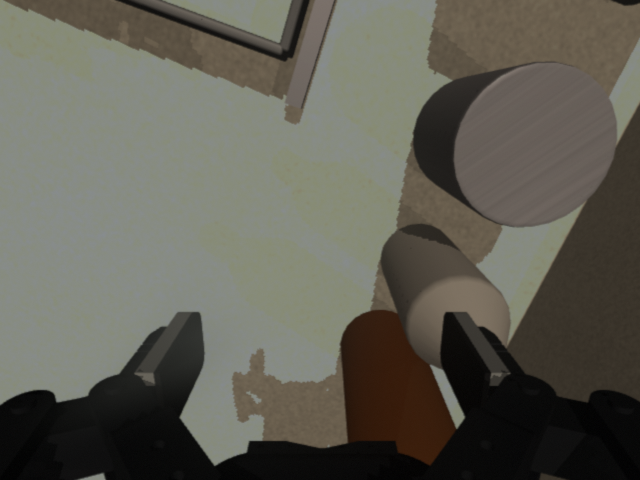

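Run:
```python
from h import *
im=cv2.imread('pics/top0.png')[180:375,240:500]
cv2.imwrite('pics/top0z.png',cv2.resize(im,None,fx=3,fy=3,interpolation=cv2.INTER_CUBIC))
im=cv2.imread('pics/scene0.png')[150:350,180:440]
cv2.imwrite('pics/scene0z.png',cv2.resize(im,None,fx=3,fy=3,interpolation=cv2.INTER_CUBIC))
```

```text
(no output)
```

View pics/top0z.png

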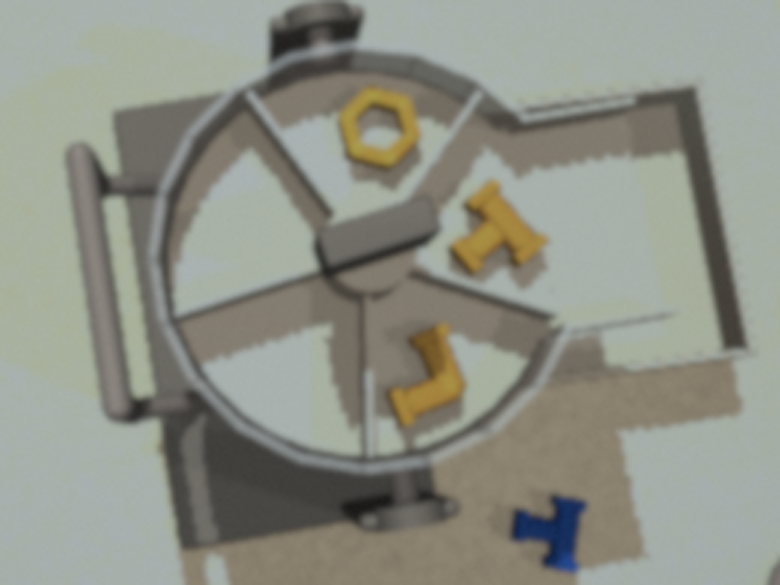

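View pics/scene0z.png

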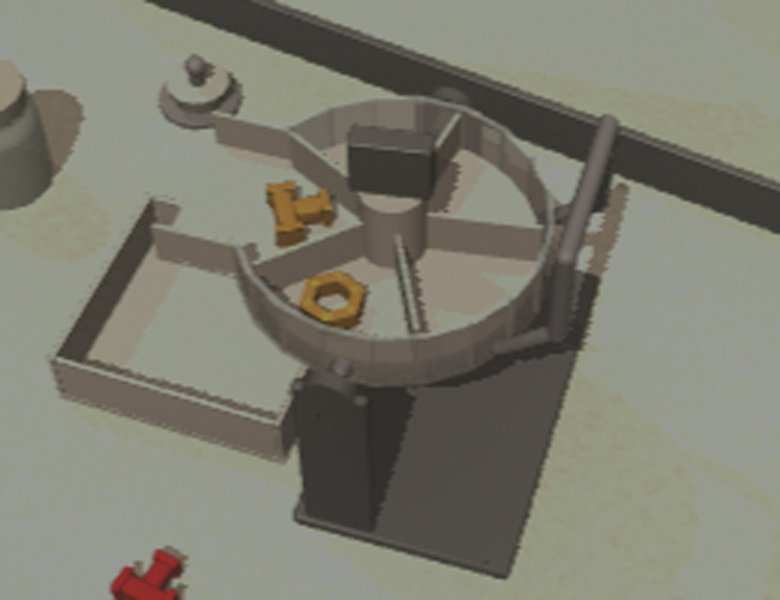

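Run:
```python
from h import *
s=np.load('pics/top0.png.npy',allow_pickle=True).item()
def z(u,v,h): return ray(s,240+u/3-1/3,180+v/3-1/3,h)
k1=z(320,255,.235);k2=z(434,210,.235); b1=z(80,152,.230);b2=z(118,408,.230)
t1=z(693,90,.045);t2=z(742,350,.045);n=z(380,128,.157);te=z(500,230,.161)
print('knob',k1,k2,(k1+k2)/2,np.linalg.norm(k1-k2))
print('bail',b1,b2,(b1+b2)/2,np.linalg.norm(b1-b2)); print('tub',t1,t2,np.linalg.norm(t1-t2)); print('nut',n,'tee',te)
p1=z(318,20,.145);p2=z(403,505,.145);print('posts',p1,p2,(p1+p2)/2)
K=(k1+k2)/2
B=(b1+b2)/2
a=lambda d:np.degrees(np.arctan2(d[1],d[0]))
print('dirs: bar',a(k2-k1),'spout from bail',a(K-B),np.linalg.norm((K-B)[:2]),'bail perp',a(b2-b1)+0,'tub',a(t1-t2),'nut',a(n-K),np.linalg.norm((n-K)[:2]),'tee',a(te-K))
# rim ellipse pixels: check wheel center from rim z=.175
P=np.array([[155,255],[200,120],[265,75],[360,50],[480,95],[175,325],[265,435],[365,465],[480,430],[560,335]])
W=np.array([z(u,v,.175) for u,v in P]); A=np.c_[W[:,:2],np.ones(len(W))]; x=np.linalg.lstsq(A,(W[:,:2]**2).sum(1),rcond=None)[0]; print('rim c',x[:2]/2,np.sqrt(x[2]+(x[:2]**2).sum()/4))
s=np.load('pics/scene0.png.npy',allow_pickle=True).item()
def y(u,v,h): return ray(s,180+u/3-1/3,150+v/3-1/3,h)
print('scene knob top',y(390,142,.235),'bail',y(608,125,.23),y(563,255,.23),'nut',y(333,298,.157))
M=R.from_rotvec(np.ravel(s['rvec'])).as_matrix();print(-M.T@np.ravel(s['tvec']))
```

```text
knob [0.5422905  0.06321901 0.235     ] [0.56048775 0.01805852 0.235     ] [0.55138912 0.04063877 0.235     ] 0.04868890578890393
bail [0.58391272 0.15915461 0.23      ] [0.48275584 0.14145566 0.23      ] [0.53333428 0.15030514 0.23      ] 0.1026935574088803
tub [ 0.65814184 -0.14796287  0.045     ] [ 0.518421   -0.16645972  0.045     ] 0.1409398747225802
nut [0.61090551 0.03199334 0.157     ] tee [ 0.56368652 -0.02091973  0.161     ]
posts [0.66546397 0.05961932 0.145     ] [0.44299439 0.02243517 0.145     ] [0.55422918 0.04102724 0.145     ]
dirs: bar -68.05321926611936 spout from bail -80.65101632937477 0.11114265454936209 bail perp -170.0756826390415 tub 7.541212047222518 nut -8.265046481174638 0.06014103039336551 tee -78.70286467419983
rim c [0.5517485  0.04117337] 0.09033311910586574
scene knob top [0.5555385  0.04159307 0.235     ] bail [0.48355271 0.1417943  0.23      ] [0.58159407 0.15806639 0.23      ] nut [0.61358756 0.03422507 0.157     ]
[1.08230545 0.33458552 0.86819364]
```

Call:
play_rows:
  hand: [0,0,0,0,0,0,0,0]
  xyz:
    - [-0.3,-0.5,0.3]
    - [-0.6,-0.4,0.63]
    - [-0.6,-0.3,0.63]
    - [-0.6,-0.2,0.63]
    - [-0.6,-0.1,0.63]
    - [-0.6,0,0.63]
    - [-0.6,0,0.63]
    - [-0.6,0,0.63]
  turn:
    - [0,0,0]
    - [0,0,0]
    - [0,0,0]
    - [0,0,0]
    - [0,0,0]
    - [0,0,0]
    - [0,0,0]
    - [0,0,0]

```text
time_s: 0.95
eef_pos: [0.3599, -0.3251, 0.3173]
orientation: [-90.0, -0.0, -71.3]
contact_force: [0.6, -0.8, 0.6]
finger_gap: 0.997
```

Call:
play_rows:
  hand: [0,0,0,0,0,0,0,0]
  xyz:
    - [-0.63,0,0.66]
    - [-0.63,0,0.66]
    - [-0.63,0,0.66]
    - [-0.63,0,0.66]
    - [-0.63,0,0.66]
    - [-0.63,0,0.66]
    - [-0.63,0,0.66]
    - [-0.63,0,0.66]
  turn:
    - [0,0,0]
    - [0,0,0]
    - [0,0,0]
    - [0,0,0]
    - [0,0,0]
    - [0,0,0]
    - [0,0,0]
    - [0,0,0]

```text
time_s: 1.75
eef_pos: [0.529, -0.002, 0.3172]
orientation: [-90.0, -0.0, -71.3]
contact_force: [1.2, 0.1, -0.4]
finger_gap: 1.001
```

Call:
play_rows:
  hand: [0,0,0,0,0,0,0,0]
  xyz:
    - [0,0,0]
    - [0,0,0]
    - [0,0,0]
    - [0,0,0]
    - [0,0,0]
    - [0,0,0]
    - [0,0,0]
    - [0,0,0]
  turn:
    - [0,-1,0]
    - [0,-1,0]
    - [0,-1,0]
    - [0,-1,0]
    - [0,-1,0]
    - [0,-1,0]
    - [0,-1,0]
    - [0,-1,0]

```text
time_s: 2.55
eef_pos: [0.5283, -0.0035, 0.3169]
orientation: [-90.0, 0.0, -6.9]
contact_force: [0.0, -0.5, -0.0]
finger_gap: 1.001
```

Run:
```python
from h import *
s=ctrl.state();print(s['time_s'],s['eef_pos'],s['orientation'],s['qpos'])
```

```text
2.55 [ 0.52830963 -0.00352815  0.3169483 ] [-9.00134526e+01  3.74588481e-02 -6.94264324e+00] [ 26.11495502   9.27091226 -34.3777459   97.70167465   5.41426525
  74.73048818 -16.28868215]
```

Call:
play_rows:
  hand: [0,0,0,0,0,0,0,0]
  xyz:
    - [0,0,0]
    - [0,0,0]
    - [0,0,0]
    - [0,0,0]
    - [0.39,0,0.33]
    - [0.39,0,0.33]
    - [0,0.4,0]
    - [0,0,0]
  turn:
    - [0,-0.9,0]
    - [0,-0.9,0]
    - [0,-0.9,0]
    - [0,-0.9,0]
    - [0,0,0]
    - [0,0,0]
    - [0,0,0]
    - [0,0,0]

```text
time_s: 3.35
eef_pos: [0.5512, 0.0418, 0.2948]
orientation: [-89.9, 0.3, 21.6]
contact_force: [0.2, -0.5, -0.5]
finger_gap: 1.004
```

Run:
```python
from h import *
s=ctrl.state();print(s['time_s'],s['eef_pos'],s['orientation'],s['qpos'])
snap('wrist','w1.png');snap('top','t1.png')
```

```text
3.35 [0.55118041 0.04175818 0.29478768] [-89.91117804   0.2883162   21.6199019 ] [ 23.7226043   13.69048965 -38.75112779  96.29680346   8.83791296
  73.43517536   4.81208579]
```

View pics/w1.png

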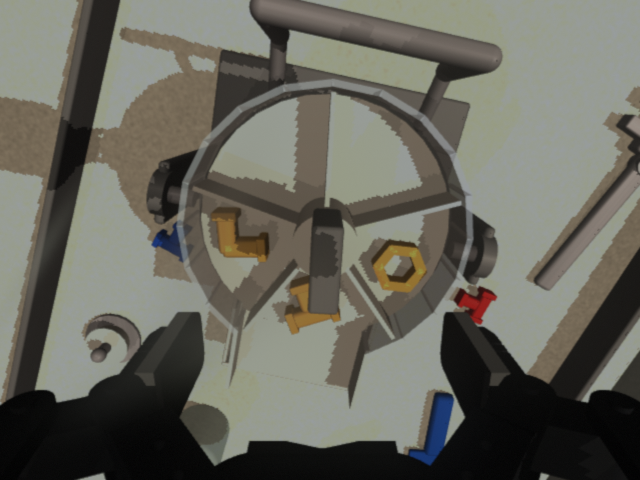

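The wrist view shows the knob bar upright at (325,260), centred between the jaws and aligned with them. I'll descend and grip it.

Call:
play_rows:
  hand: [0,0,0,120,255,255,255,255]
  xyz:
    - [0,0.6,0]
    - [0,0.6,0]
    - [0,0.4,0]
    - [0,0,0]
    - [0,0,0]
    - [0,0,0]
    - [0,0,0]
    - [0,0,0]
  turn:
    - [0,0,0]
    - [0,0,0]
    - [0,0,0]
    - [0,0,0]
    - [0,0,0]
    - [0,0,0]
    - [0,0,0]
    - [0,0,0]
  grip_force: 30

```text
time_s: 4.25
eef_pos: [0.5528, 0.0412, 0.2187]
orientation: [-90.1, 0.0, 21.5]
contact_force: [0.1, 0.3, 2.1]
finger_gap: 0.181
```

Call:
play_rows:
  hand: [255,255,255,255,255,255,255,255]
  xyz:
    - [0,0,0]
    - [0,0,0]
    - [0,0,0]
    - [0,0,0]
    - [0,0,0]
    - [0,0,0]
    - [0,0,0]
    - [0,0,0]
  turn:
    - [0,0.3,0]
    - [0,0.6,0]
    - [0,0.6,0]
    - [0,0.6,0]
    - [0,0.6,0]
    - [0,0.6,0]
    - [0,0.6,0]
    - [0,0.3,0]

```text
time_s: 5.05
eef_pos: [0.5532, 0.0413, 0.2186]
orientation: [-90.0, -0.1, -12.2]
contact_force: [-0.9, -1.9, 3.7]
finger_gap: 0.182
```

Run:
```python
from h import *
s=ctrl.state();print(s['time_s'],s['eef_pos'],s['orientation'],s['contact_force'],s['ft_torque'])
snap('wrist','w2.png')
```

```text
5.05 [0.55315565 0.0412521  0.21862719] [-9.00405425e+01 -8.74777534e-02 -1.22093558e+01] [-0.90830478 -1.88191568  3.72972688] [-0.19623734  0.33646312  0.01172583]
```

View pics/w2.png

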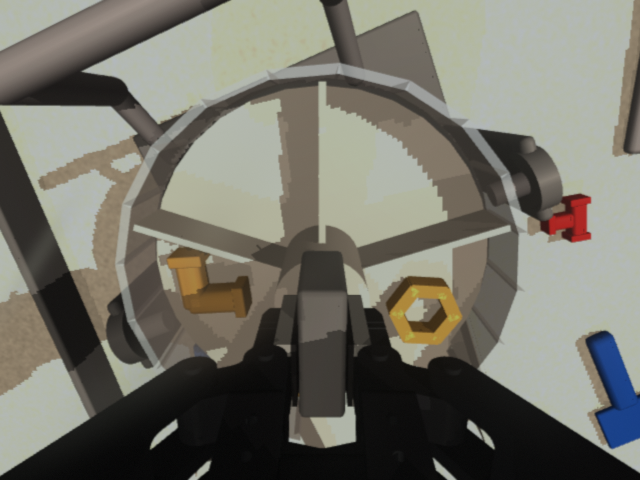

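Run:
```python
from h import *
s=np.load('pics/w2.png.npy',allow_pickle=True).item()
M=R.from_rotvec(np.ravel(s['rvec'])).as_matrix();print(-M.T@np.ravel(s['tvec']))
```

```text
[0.56975418 0.11693296 0.35038204]
```

Call:
play_rows:
  hand: [255,255,255,255,255,255,255,255]
  xyz:
    - [0,0,0]
    - [0,0,0]
    - [0,0,0]
    - [0,0,0]
    - [0,0,0]
    - [0,0,0]
    - [0,0,0]
    - [0,0,0]
  turn:
    - [0,0.3,0]
    - [0,0.6,0]
    - [0,0.6,0]
    - [0,0.6,0]
    - [0,0.6,0]
    - [0,0.6,0]
    - [0,0.6,0]
    - [0,0.3,0]

```text
time_s: 5.9
eef_pos: [0.5535, 0.0411, 0.2186]
orientation: [-90.0, -0.1, -45.8]
contact_force: [-0.3, -2.2, 5.3]
finger_gap: 0.183
```

Call:
play_rows:
  hand: [255,255,255,255,255]
  xyz:
    - [0,0,0]
    - [0,0,0]
    - [0,0,0]
    - [0,0,0]
    - [0,0,0]
  turn:
    - [0,0.6,0]
    - [0,0.6,0]
    - [0,0.6,0]
    - [0,0.3,0]
    - [0,0,0]

```text
time_s: 6.4
eef_pos: [0.5536, 0.041, 0.2186]
orientation: [-89.9, -0.1, -62.5]
contact_force: [-0.2, -1.7, 5.0]
finger_gap: 0.178
```

Run:
```python
from h import *
s=ctrl.state();print(s['time_s'],s['eef_pos'],s['orientation'],s['qpos'])
snap('wrist','w3.png')
```

```text
6.4 [0.55360286 0.0409851  0.21863415] [-89.90811519  -0.11402699 -62.46103163] [ 11.78228478  15.43663483 -24.51702236 102.41074687   7.18179102
  63.54682577 -77.60988699]
```

View pics/w3.png

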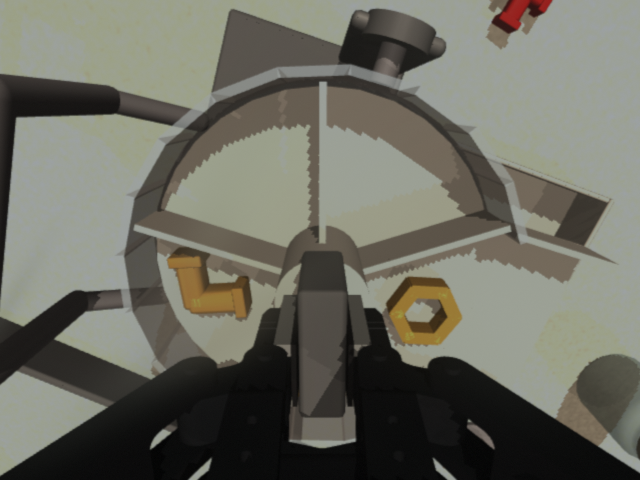

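Call:
play_rows:
  hand: [120,120,120,120,120,120,120]
  xyz:
    - [0,0,0]
    - [0,0,0]
    - [0,0,0]
    - [0,-0.5,0]
    - [0,-0.8,0]
    - [0,-0.8,0]
    - [0,-0.3,0]
  turn:
    - [0,0,0]
    - [0,0,0]
    - [0,0,0]
    - [0,0,0]
    - [0,0,0]
    - [0,0,0]
    - [0,0,0]

```text
time_s: 7.15
eef_pos: [0.5543, 0.0422, 0.3415]
orientation: [-89.7, -0.1, -62.4]
contact_force: [0.1, -0.4, 0.5]
finger_gap: 0.528
```

Run:
```python
from h import *
s=ctrl.state();print(s['time_s'],s['eef_pos'],s['orientation'])
snap('wrist','w4.png');snap('scene','s4.png')
```

```text
7.15 [0.55433723 0.0422485  0.3414501 ] [-89.65343852  -0.13262743 -62.43252232]
```

View pics/w4.png

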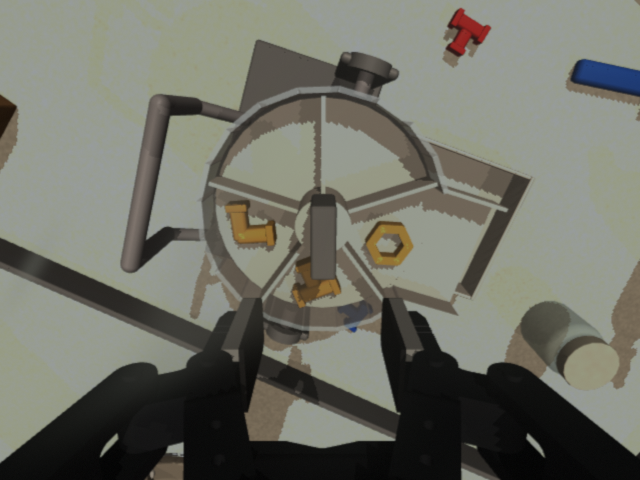

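View pics/s4.png

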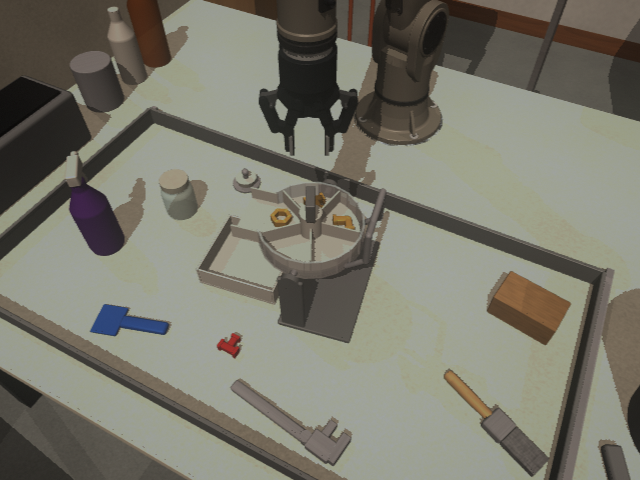

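The nut sits at (388,243), facing the spout. Dividers line up with the opening, the elbow is at (250,228) and the tee is at (318,285). Next I'll move behind the bail bar with the fingers shut.

Call:
play_rows:
  hand: [255,255,255,255,255,255,255,255]
  xyz:
    - [0,0,0]
    - [0,0,0]
    - [0,0,0]
    - [0,0,0]
    - [0,0,0]
    - [0,0,0]
    - [0,0,0]
    - [0,0,0]
  turn:
    - [0,-1,0]
    - [0,-1,0]
    - [0,-1,0]
    - [0,-1,0]
    - [0,-1,0]
    - [0,-1,0]
    - [0,-1,0]
    - [0,-1,0]

```text
time_s: 8.05
eef_pos: [0.5518, 0.0414, 0.335]
orientation: [-90.0, 0.2, 1.9]
contact_force: [-0.4, -0.1, -0.2]
finger_gap: -0.005
```

Call:
play_rows:
  hand: [255,255,255,255,255,255,255]
  xyz:
    - [0,0,0]
    - [0,0,0.6]
    - [0,0,0.8]
    - [0,0,0.8]
    - [0,0,0.6]
    - [0,0,0.15]
    - [0,0,0]
  turn:
    - [0,-1,0]
    - [0,0,0]
    - [0,0,0]
    - [0,0,0]
    - [0,0,0]
    - [0,0,0]
    - [0,0,0]

```text
time_s: 8.75
eef_pos: [0.5273, 0.188, 0.3357]
orientation: [-90.0, 0.1, 9.7]
contact_force: [-0.1, -0.2, -0.6]
finger_gap: 0.0
```

Run:
```python
from h import *
s=ctrl.state();print(s['time_s'],s['eef_pos'],s['orientation'],s['qpos'])
snap('wrist','w5.png')
```

```text
8.75 [0.52731394 0.18801198 0.33574367] [-90.01225291   0.1439627    9.72400845] [  7.58546078  12.91327967 -37.85638899  91.87705914   8.0181711
  78.11697623 -21.51880682]
```

View pics/w5.png

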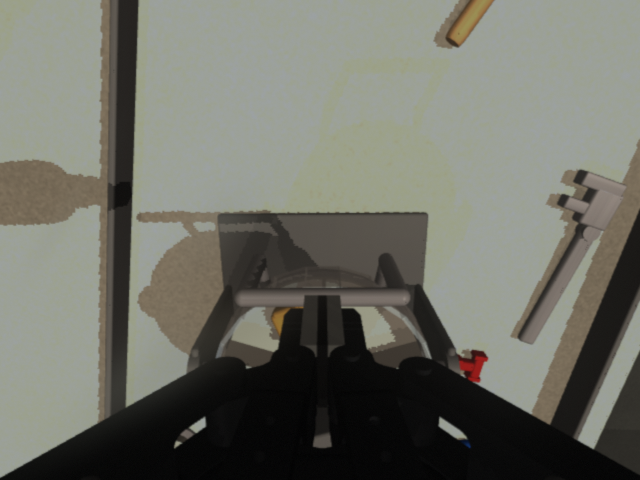

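Bar is level in the picture, centred at about (322,298), and square to the tool. Going down behind it.

Call:
play_rows:
  hand: [255,255,255,255,255]
  xyz:
    - [0,0.6,0]
    - [0,0.7,0]
    - [0,0.7,0]
    - [0,0.3,0]
    - [0,0,0]
  turn:
    - [0,0,0]
    - [0,0,0]
    - [0,0,0]
    - [0,0,0]
    - [0,0,0]

```text
time_s: 9.3
eef_pos: [0.5274, 0.1844, 0.2198]
orientation: [-90.1, 0.3, 9.4]
contact_force: [-0.5, 0.4, -0.7]
finger_gap: 0.002
```

Run:
```python
from h import *
s=ctrl.state();print(s['time_s'],s['eef_pos'],s['contact_force'])
snap('wrist','w6.png');snap('scene','s6.png')
```

```text
9.3 [0.52742848 0.18442616 0.21976897] [-0.46373567  0.43017002 -0.6927679 ]
```

View pics/w6.png

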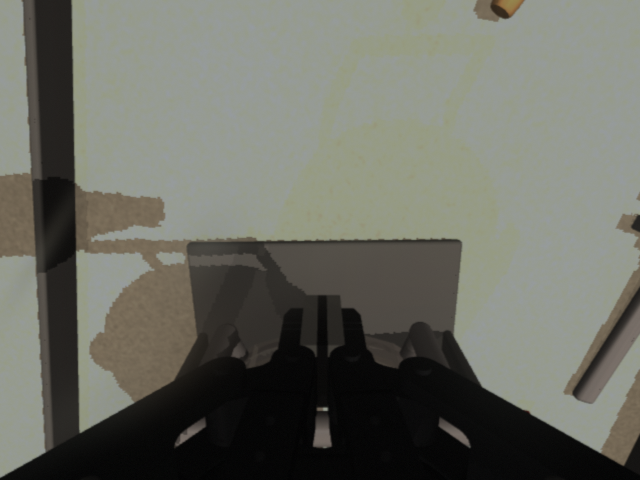

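View pics/s6.png

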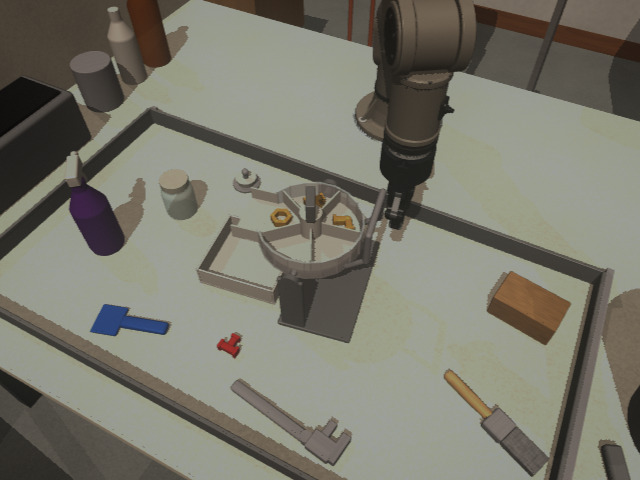

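Call:
play_rows:
  hand: [255,255,255,255,255,255,255]
  xyz:
    - [0,0,-0.2]
    - [0,0,-0.16]
    - [0,-0.17,-0.16]
    - [0,-0.19,-0.17]
    - [0,-0.15,-0.19]
    - [0,-0.15,-0.2]
    - [0,0,0]
  turn:
    - [0,0,0]
    - [0,0,0]
    - [0,0,0]
    - [0,0,0]
    - [0,0,0]
    - [0,0,0]
    - [0,0,0]

```text
time_s: 10.1
eef_pos: [0.5385, 0.1337, 0.258]
orientation: [-89.9, -0.2, 9.4]
contact_force: [0.2, 4.6, 4.6]
finger_gap: -0.002
```

Run:
```python
from h import *
s=ctrl.state();print(s['time_s'],s['eef_pos'],s['contact_force'])
snap('scene','s7.png')
```

```text
10.1 [0.53850459 0.13374116 0.25796534] [0.1591881  4.6181943  4.60852671]
```

View pics/s7.png

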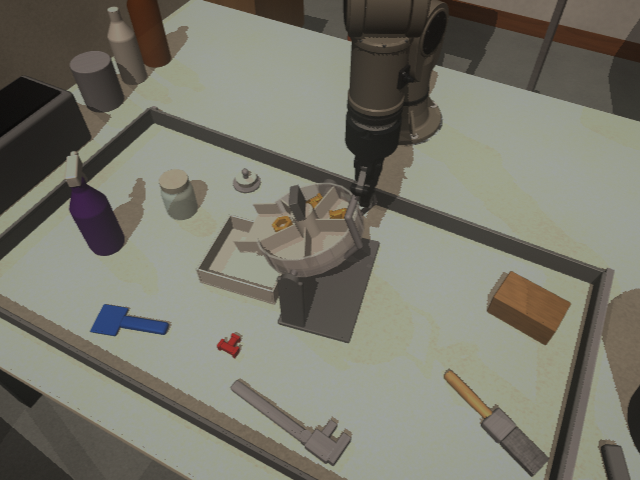

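Carousel is tipping with about 5 N on the bar, and the nut at (283,224) is still in. Continuing.

Call:
play_rows:
  hand: [255,255,255,255,255,255,255,255]
  xyz:
    - [0,-0.12,-0.21]
    - [0,-0.11,-0.22]
    - [0,-0.08,-0.23]
    - [0,-0.07,-0.24]
    - [0,-0.04,-0.24]
    - [0,0,0]
    - [0,0,0]
    - [0,0,0]
  turn:
    - [0,0,0]
    - [0,0,0]
    - [0,0,0]
    - [0,0,0]
    - [0,0,0]
    - [0,0,0]
    - [0,0,0]
    - [0,0,0]

```text
time_s: 10.95
eef_pos: [0.5465, 0.0784, 0.2761]
orientation: [-90.0, 0.0, 9.6]
contact_force: [-0.1, 3.7, 2.2]
finger_gap: -0.001
```

Run:
```python
from h import *
s=ctrl.state();print(s['time_s'],s['eef_pos'],s['contact_force'])
snap('scene','s8.png')
```

```text
10.95 [0.54653006 0.07835226 0.27613232] [-0.07379038  3.72322948  2.20763449]
```

View pics/s8.png

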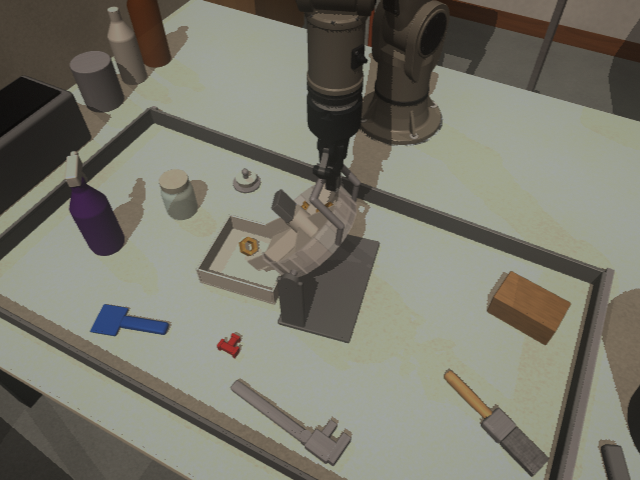

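Nut is in the tub at (249,245). I'll retrace the arc to let the carousel down gently.

Call:
play_rows:
  hand: [255,255,255,255,255,255]
  xyz:
    - [0,0.04,0.2]
    - [0,0.06,0.24]
    - [0,0.08,0.24]
    - [0,0.11,0.23]
    - [0,0.12,0.22]
    - [0,0.14,0.2]
  turn:
    - [0,0,0]
    - [0,0,0]
    - [0,0,0]
    - [0,0,0]
    - [0,0,0]
    - [0,0,0]

```text
time_s: 11.6
eef_pos: [0.5352, 0.144, 0.248]
orientation: [-90.0, 0.0, 9.6]
contact_force: [-0.6, 0.6, -2.1]
finger_gap: 0.002
```

Call:
play_rows:
  hand: [255,255,255,255,255,255,255,255]
  xyz:
    - [0,0.15,0.19]
    - [0,0.17,0.17]
    - [0,0.19,0.16]
    - [0,0.1,0.16]
    - [0,0,0.16]
    - [0,0,0.2]
    - [0,0,0.5]
    - [0,0,0.5]
  turn:
    - [0,0,0]
    - [0,0,0]
    - [0,0,0]
    - [0,0,0]
    - [0,0,0]
    - [0,0,0]
    - [0,0,0]
    - [0,0,0]

```text
time_s: 12.4
eef_pos: [0.5194, 0.2444, 0.2189]
orientation: [-90.0, -0.1, 9.4]
contact_force: [1.1, 0.3, 0.7]
finger_gap: 0.002
```

Call:
play_rows:
  hand: [255,255,255,255,255,255]
  xyz:
    - [0,-0.5,0.3]
    - [0,-0.6,0]
    - [0,-0.5,0]
    - [0,0,0]
    - [0,0,0]
    - [0,0,0]
  turn:
    - [0,0,0]
    - [0,0,0]
    - [0,0,0]
    - [0,0,0]
    - [0,0,0]
    - [0,0,0]

```text
time_s: 13.0
eef_pos: [0.5159, 0.2581, 0.2973]
orientation: [-90.0, 0.1, 9.5]
contact_force: [-0.3, 1.1, -0.2]
finger_gap: -0.002
```

Run:
```python
from h import *
s=ctrl.state();print(s['time_s'],s['eef_pos'],s['contact_force'])
snap('scene','s9.png');snap('top','t9.png')
```

```text
13.0 [0.51592162 0.25811115 0.29729486] [-0.30268165  1.08148455 -0.16488383]
```

View pics/s9.png

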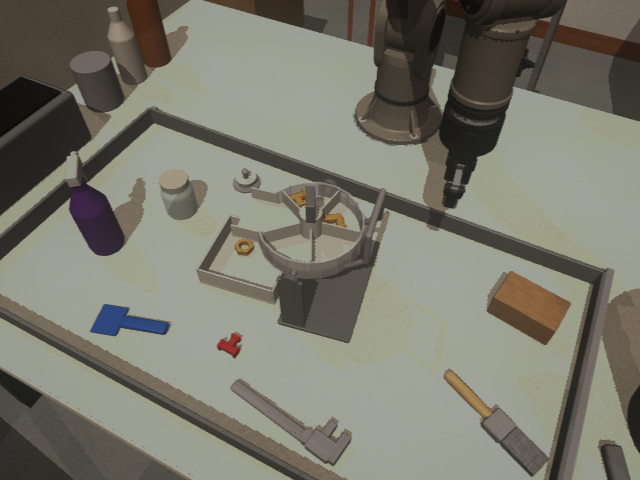

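View pics/t9.png

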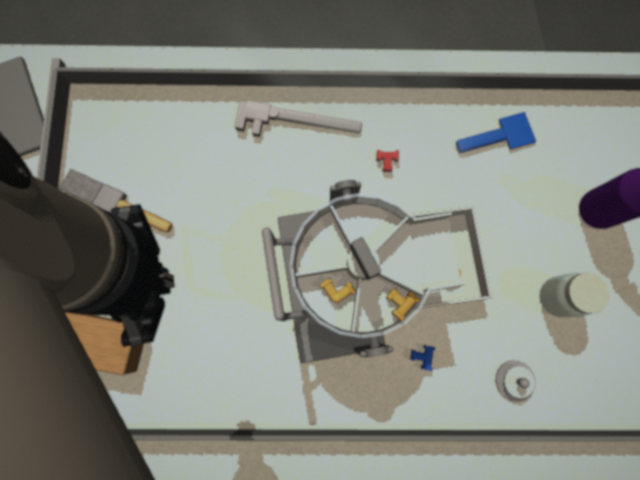

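Call:
play_rows:
  hand: [255,255,255,255,255,255]
  xyz:
    - [0,0,0]
    - [0,0,0]
    - [0,0,0]
    - [0,0,0]
    - [0,0,0]
    - [0,0,0]
  turn:
    - [0,0,0]
    - [0,0,0]
    - [0,0,0]
    - [0,0,0]
    - [0,0,0]
    - [0,0,0]

```text
time_s: 13.7
eef_pos: [0.5164, 0.2585, 0.2983]
orientation: [-90.0, -0.0, 9.5]
contact_force: [-1.2, -0.3, 0.9]
finger_gap: -0.001
```

Run:
```python
from h import *
s=snap('top','t10.png');q=snap('scene','s10.png')
K=np.array([.5525,.041,.217])
for n,u,v in [('tee',403,303),('elbow',337,290)]:
    p=ray(s,u,v,.153);print(n,p,np.linalg.norm(p-[0,0,.008]-K))
n=ray(q,244,246.5,.010);print('nut',n)
t1=ray(s,470,209.3,.045);t2=ray(s,487,296,.045);d=np.array([.168,-.986,0]);l=np.array([.986,.168,0])
c=(t1+t2)/2-d*.08;print('tub c',c,'nut rel',(n-c)@d,(n-c)@l)
a=cv2.imread('pics/s10.png')[170:310,190:400];cv2.imwrite('pics/z10.png',cv2.resize(a,None,fx=3.5,fy=3.5))
for f in ['s9','s10']:
    h=cv2.cvtColor(cv2.imread(f'pics/{f}.png'),cv2.COLOR_BGR2HSV);m=cv2.inRange(h,(8,120,60),(30,255,255));m2=np.zeros_like(m);m2[235:260,225:265]=m[235:260,225:265];print(f,np.argwhere(m2).mean(0))
```

```text
tee [ 0.5019614  -0.01623644  0.153     ] 0.10494837043832993
elbow [0.51876733 0.07186541 0.153     ] 0.08529106837566197
nut [ 0.55525687 -0.11691768  0.01      ]
tub c [ 0.57540346 -0.07781884  0.045     ] nut rel 0.035166820563191474 -0.026433148940903702
s9 [246.55729167 243.55729167]
s10 [246.58549223 243.58031088]
```

View pics/z10.png

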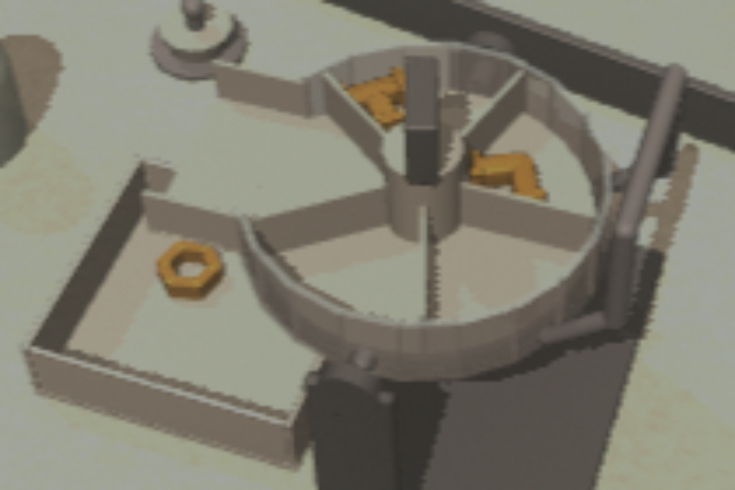

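```bash
python3 -c "
from station import ctrl
print(ctrl.finish_job())"
```

```text
the job is handed in; nothing more can be done
None
```

The nut is in the white tub, and the job was handed in at about 13.8 s of the 58 s allowed. No verdict was reported.

I gripped the knob bar and turned the wheel about 84° clockwise, until the nut's compartment faced the spout. I then pushed the bail bar from behind with shut fingers, following its arc to about 0.8 rad. Once the nut had slid out, I let the carousel down by retracing the arc, and backed the arm clear.

What the last checks showed:
- **Nut:** it lies flat and still in the tub, about 35 mm and −26 mm from the tub's centre. It did not shift between two pictures 0.7 s apart.
- **Tub:** it is upright.
- **Carousel:** it looks level; I judged this by eye from the last pictures, not by measuring the angle.
- **Elbow and tee:** both are still in the wheel, about 85 mm and 105 mm from the knob point against the 125 mm limit. The tee slid outward in its compartment during the tip.
- **Arm:** it touches nothing. At most about 7 N was read at the ends of the moves.

No check failed. The one loose figure is the tub's centre, taken from two corners of its rim and good to perhaps 10 mm, which still leaves the nut well inside the limits.

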